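Nip up the retaining ring of a measuring cell with a two-pin spanner

TASK

Take the two-pin spanner from its rest, engage both pins fully in the two holes of the recessed steel ring in the measuring cell, and turn the ring clockwise (seen from above) until it comes up snug on its seal, then about 15 degrees more, never forcing or overtightening it. Then put the spanner back in its rest, standing upright with pins down, and let go. Work gently and leave the bottle, jar and dish where they stand.

Things in the scene. Friction and masses are not known exactly. Their poses are not given: they have to be found in the camera images.
- cell: Measuring cell fixed to the bench: aluminium foot plate 130 x 130 x 12 mm carrying an upright grey cylinder 96 mm in diameter, rim 72 mm above the bench; a brass stub 18 mm thick juts from its side along the cell's +x. Origin: centre of the foot's underside, on the ring's axis; z up. Push neither cell nor ring with more than 35 N in all.
- cell_rim (a point): Centre of the cell's rim. The rim surrounds a recess 66 mm across holding a plain steel retaining ring: 62 mm outside, 8 mm thick, face 5 mm below the rim, 19 mm bore, two round 8.5 mm through holes 40 mm apart, either side of the bore. At the start the line through the holes lies within 32 degrees of the cell's x axis, either way; look or feel for it.
- ring_face (a point): Centre of the ring at its upper face, 67 mm above the cell's origin; fixed, axes as the cell's (does not turn with the ring). The bore is open 18 mm deep. The ring turns clockwise from above against 0.07 N m; after 32 to 60 degrees (unmeasured, to be felt) it is snug on its seal, and then takes about 0.36 N m and stays where it is left.
- seal (a joint): How far the ring has been turned beyond its snug point, rad: 0 until snug, grows clockwise. About 0.26 (15 degrees) is wanted; 0.17 to 0.36 is right; beyond 0.42 the seal is crushed. Turning back does not undo it.
- spanner_grip (a point): Two-pin spanner, about 200 g, loose, upright in the rest at the start, pins down. Grey grip block 36 mm (x) by 14 mm (y) by 50 mm tall on a steel cross bar 50 mm (x) by 28 mm (y) by 12 mm thick. This point: centre of the grip block, 37 mm above the bar's underside; z up.
- spanner_under (a point): Centre of the spanner's bar underside. Two 6 mm pins at x = +20 and -20 mm reach 8 mm below it; between them a nose, 17 mm diameter, reaches 14 mm below, tapering to 8 mm over its last 6 mm; it enters the ring's bore first and centres the spanner. Fully engaged, the underside lies on the ring's face; pins riding beside the holes keep it 8 mm higher.
- rest_hole0 (a point): Spanner rest, a fixed grey block 100 mm (x) by 70 mm (y) by 30 mm high, with a slot 58 mm (x) by 20 mm (y), 20 mm deep, in its top. This point: centre of the slot's mouth, at the level of the block's top, on which the spanner's bar lies with nose and pins in the slot. The spanner starts with its x along the slot's.
- oil_bottle_mid (a point): Amber bottle with white cap, 60 mm diameter, 150 mm tall, loose; its centre. Not to be disturbed.
- jar_mid (a point): White jar, 60 mm diameter, 80 mm tall, loose; its centre. Not to be disturbed.
- dish_mid (a point): White dish, 80 mm diameter, 30 mm tall, loose; its centre. Not to be disturbed.
Things that resemble listed ones, but are neither listed nor needed, are in the scene too. What is shaped like the part that bears rest_hole0 but black or green is not meant.

How it is judged:
On the way, in this order (a step that is already met when the one before it is completed fails the run):
1. the spanner's pins are fully in the ring's holes (z of spanner_grip in the frame of ring_face between 0.03 and 0.0405 m and horizontal distance between spanner_grip and ring_face below 0.006 m), for 0.2 s.
2. with the spanner in the ring, the ring is turned at least 0.17 rad past snug (z of spanner_grip in the frame of ring_face below 0.043 m and horizontal distance between spanner_grip and ring_face below 0.008 m and value of joint seal above 0.17 rad), for 0.2 s.
At the end, for the whole second after the job is handed in: Ring 0.17 to 0.36 rad past snug; spanner released, upright within 0.1 rad, pins and nose down in the rest's slot, centre within 12 mm of the slot's, bar on the block's top (within 4 mm); bottle, jar and dish within 20 mm of their starts (value of joint seal between 0.17 and 0.36 rad and horizontal distance between spanner_grip and rest_hole0 below 0.012 m and z of spanner_grip in the frame of rest_hole0 below 0.041 m and angle between spanner_grip's own z axis and vertical below 0.1 rad and distance of each of oil_bottle_mid, jar_mid, dish_mid from where it was at the start of the episode below 0.02 m); the robot touches nothing.
It fails at once if the seal is crushed: ring turned more than 0.42 rad past snug (value of joint seal above 0.42 rad).
It fails at once if the cell or its ring is pushed with more than 55 N (contact force between cell and anything else above 55 N).
It fails at once if a bystander is knocked (distance of any of oil_bottle_mid, jar_mid, dish_mid from where it was at the start of the episode above 0.03 m).
It also fails if it takes over 72 s, if anything falls off the work surface, if the arm or the gripper's body presses on something with over 40 N, if the wrist force passes 120 N, or if a joint passes its speed limit or range.

ROBOT

A 7-joint arm with a two-finger parallel gripper is mounted at the origin on the work surface. World frame = base frame: x ahead of the robot, y to its left, z up, the work surface at z = 0. Lengths are in m, angles in rad, forces in N, time in s.
With the tool pointing down it reaches from about 0.425 to 0.925 m from the base axis. Payload 6.8 kg.
Tool frame: the origin (TCP) lies at the centre of the arm's flange, where the gripper is bolted on; the fingertips stand 173 mm ahead of it and the grasp point (between the pads) lies 155 mm ahead of it; z points along the fingers, y is the direction in which the jaws open and shut (so a half turn about z gives the same grasp; the last joint's range is limited). The gripper opens to 85 mm and grips with 20 to 120 N. Pads are 22 mm wide; open, the fingers measure 114 mm over their backs; the gripper's body (76 mm by 85 mm) begins 54 mm behind the grasp point. The pads swing forward as they close: fully open they stand 13 mm farther back than shut.
Start: joints at [-1.247, 0.477, 0.022, 1.555, -0.011, 1.109, -0.083], TCP at [0.282, 0.613, 0.405] pointing down, gripper open.
Joint ranges: [-2.96, 2.96], [-0.34, 2.1], [-1.41, 1.46], [0.24, 2.44], [-1.37, 4.51], [0.17, 1.92], [-2.96, 2.96]. Speed limits (rad/s): [2.39, 2.39, 3.14, 3.14, 3.14, 3.14, 3.14].

INTERFACE

Orientations are given as a rotation vector (axis times angle).
In Python, from bench import readout, grab_frame, camera_model, r gives the robot as it stands.
- The arm moves only by the tool apply_moves, never from a script. Its argument "deltas" is a list of rows, each an object with "xyz": the shift along the world's x, y, z in m, a list of three; "turn": the turn about the world's z in rad. In form: [{"xyz": [dx, dy, dz], "turn": turn}, ...]. A call has 1 to 12 rows; each row shifts and turns the commanded pose from where the row before left it; what a row does not reach is not made up. A row lasts 1/12 s, in which the tool goes at most 41.7 mm and 7.16 degrees, less where a joint would pass 70% of its speed; a pose out of reach is approached as far as the arm can. A call with a gripper value outside its range is refused whole. "claw" is the gripper's target within -1 to 1 (shut at 1, half-way at 0, fully open at -1), set as the call begins (left out, the last holds). The fingers move at their own pace and stop on an object; "squeeze" is the grip in N (left out, the last holds). Time passes only in rows, so rows that do not move let the fingers close. It gives the time, the measured TCP pose, the force and the opening at its end, in the units of the state.
- readout.get_obs(): the state, without advancing time (a new reading comes with each control period).
- grab_frame(name): name is "scene" or "top"; returns the picture (400x640x3 uint8, red, green, blue); there is no depth.
- camera_model(name): a dict with "intrinsics" (3x3 intrinsics, pixels), "R" (3x3) and "t" (3): a world point X has camera coordinates R X + t. Camera axes: x right, y down, z forward; pixel columns grow to the right and rows downward; lengths in m; the calibration is good to about 2 mm. A picture is of the moment at which its call begins. camera_model takes no time and is no camera call.
- r.hand_in(): hands the job in, once; it reports no verdict.
The state is a dict: "clock": time; "joints": joint angles; "qvel": joint speeds; "tau": joint torques, N m; "tcp_pos": TCP position; "orientation": TCP orientation; "contact_force": force on the tool from outside, world axes, zero at the start; "moment": the same for the moment, N m; "grip_width": finger opening in m.
Only numpy, scipy, OpenCV 4.12 (cv2) and the standard library are available. Lean on these libraries where they do the work, as an engineer would, in place of code of your own. Each camera call takes 0.05 s, during which the arm holds its last target.

## Working session

There is one attempt and no reset: what is moved stays moved. The work goes in short steps, Python scripts to look and compute and a tool call to move; the robot and the scene stay as the last step left them, time stands still between calls to the robot, and variables do not carry over. Pictures are saved under pics/ and viewed, and the job is handed in when it is done.

Besides the shell and the picture viewer there is one more tool, called after "Request:" as a command line: name --argument value ..., lists and objects as JSON in quotes. apply_moves: Moves the arm, as the interface text tells. Its arguments: {"type":"object","properties":{"deltas":{"type":"array"},"claw":{"type":"number"},"squeeze":{"type":"number"}},"required":["deltas"]}

```bash
ls; mkdir -p pics
python3 - <<'E'
from bench import readout, grab_frame, camera_model, r
import cv2
for n in("scene","top"):
    im=grab_frame(n); cv2.imwrite(f"pics/{n}0.png",im[:,:,::-1])
    m=camera_model(n); print(n,m["intrinsics"],m["R"],m["t"])
print(readout.get_obs())
E
```

```text
pics
scene [[394.30507331   0.         320.49867952]
 [  0.         394.30507331 196.97045094]
 [  0.           0.           1.        ]] [[-0.86251257  0.50559837 -0.02103208]
 [ 0.27867265  0.43988087 -0.853725  ]
 [-0.42239036 -0.74220961 -0.52029922]] [ 0.49824337 -0.08971638  1.33502205]
top [[374.47925751   0.         322.89231243]
 [  0.         374.47925751 194.84534244]
 [  0.           0.           1.        ]] [[ 0.02846683 -0.99958428 -0.00457136]
 [-0.99821158 -0.02818664 -0.0527176 ]
 [ 0.05256684  0.00606388 -0.998599  ]] [-0.01366554  0.54043065  0.9285467 ]
{'clock': 0.1, 'joints': array([-1.24710998,  0.47771564,  0.02234827,  1.5563279 , -0.01150879,
        1.1092821 , -0.08311007]), 'qvel': array([-0.00067017, -0.00188385,  0.00211913, -0.00468729,  0.00116539,
        0.00070362, -0.00110227]), 'tau': array([ 5.36280539e-03, -5.97759068e+01,  1.61431320e+00, -2.81957424e+01,
        1.28400995e-02,  5.02500465e-03, -1.33641373e-05]), 'tcp_pos': array([0.2823755 , 0.61283533, 0.40383444]), 'orientation': array([-6.72939330e-01, -3.06843219e+00,  2.49357118e-03]), 'contact_force': array([ 0.18747401,  0.18537926, -0.14146605]), 'moment': array([-0.00896786,  0.04194467, -0.05508734]), 'grip_width': 0.08541428868716416}
```

View pics/scene0.png

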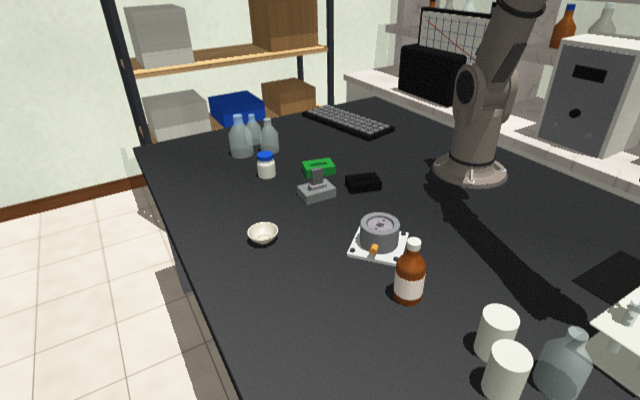

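View pics/top0.png

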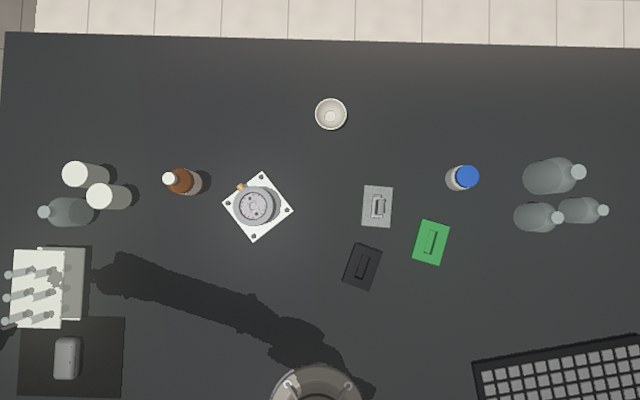

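Run:
```python
import cv2,numpy as np
t=cv2.imread("pics/top0.png"); s=cv2.imread("pics/scene0.png")
a=cv2.resize(t[160:250,212:302],(400,400),interpolation=cv2.INTER_CUBIC)
b=cv2.resize(t[170:240,342:412],(400,400),interpolation=cv2.INTER_CUBIC)
cv2.imwrite("pics/crop1.png",np.hstack([a,b]))
c=cv2.resize(s[205:265,345:415],(467,400),interpolation=cv2.INTER_CUBIC)
d=cv2.resize(s[155:210,290:345],(400,400),interpolation=cv2.INTER_CUBIC)
cv2.imwrite("pics/crop2.png",cv2.resize(np.hstack([c,d]),(780,360)))
```

```text
(no output)
```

View pics/crop1.png

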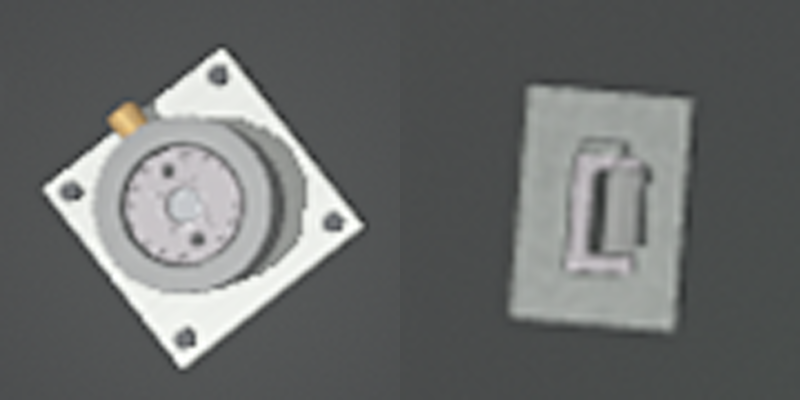

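View pics/crop2.png

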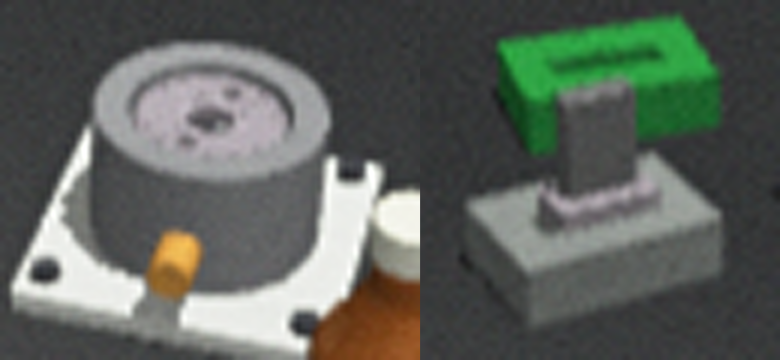

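```bash
cat > h.py <<'E'
import numpy as np
from bench import camera_model
def ray(cam,u,v,z):
    m=camera_model(cam);K=m["intrinsics"];R=m["R"];t=m["t"]
    d=R.T@np.linalg.solve(K,[u,v,1.]);c=-R.T@t
    return (c+d*(z-c[2])/d[2])
def proj(cam,X):
    m=camera_model(cam);p=m["intrinsics"]@(m["R"]@np.asarray(X,float)+m["t"]);return p[:2]/p[2]
E
python3 - <<'E'
from h import *
np.set_printoptions(precision=4,suppress=True)
def A(c,z): return np.array([ray("top",212+(x+.5)/(400/90)-.5,160+(y+.5)/(400/90)-.5,z) for x,y in c])
def B(c,z): return np.array([ray("top",342+(x-400+.5)/(400/70)-.5,170+(y+.5)/(400/70)-.5,z) for x,y in c])
sc=lambda x,y:(345+(x*867/780+.5)/(467/70)-.5, 205+(y*400/360+.5)/(400/60)-.5)
sd=lambda x,y:(290+(x*867/780-467+.5)/(400/55)-.5,155+(y*400/360+.5)/(400/55)-.5)
f=A([(222,47),(363,227),(183,368),(43,188)],.012);print("foot",f,f.mean(0))
for i in range(4):
    e=f[(i+1)%4]-f[i];print(np.linalg.norm(e),np.degrees(np.arctan2(e[1],e[0])))
h=A([(168,171),(198,239)],.066);print("holes",h,h.mean(0),np.linalg.norm(h[0]-h[1]));e=h[0]-h[1];print(np.degrees(np.arctan2(e[1],e[0])))
print("bore",A([(186,206)],.066))
print("rim",A([(182,204)],.072))
print("stub",A([(122,118)],.04))
b=B([(527,86),(693,98),(672,331),(510,317)],.03);print("rest",b,b.mean(0))
for i in range(4):
    e=b[(i+1)%4]-b[i];print(np.linalg.norm(e),np.degrees(np.arctan2(e[1],e[0])))
g=B([(612,163),(649,166),(643,252),(607,249)],.092);print("grip",g,g.mean(0))
for i in range(4):
    e=g[(i+1)%4]-g[i];print(np.linalg.norm(e),np.degrees(np.arctan2(e[1],e[0])))
for n,p,z in [("h1",sc(232,93),.066),("h2",sc(186,141),.066),("bore",sc(209,119),.066),("rimtop",sc(213,41),.072),("rimL",sc(92,108),.072),("rimR",sc(331,122),.072)]: print(n,ray("scene",*p,z))
for n,p,z in [("bL",sd(466,202),.03),("bF",sd(531,268),.03),("bR",sd(722,212),.03),("gL",sd(557,92),.092),("gR",sd(610,96),.092)]: print(n,ray("scene",*p,z))
E
```

```text
foot [[0.5989 0.1588 0.012 ]
 [0.4987 0.0751 0.012 ]
 [0.4163 0.1741 0.012 ]
 [0.5156 0.2575 0.012 ]] [0.5074 0.1664 0.012 ]
0.13059363768792842 -140.1157120990533
0.12879442482446868 129.7595635054952
0.12972411851833826 40.03401296680414
0.12913445972878174 -49.854112833089665
holes [[0.5252 0.1759 0.066 ]
 [0.4893 0.1585 0.066 ]] [0.5073 0.1672 0.066 ] 0.0399072071176789
25.929377587966936
bore [[0.5068 0.1656 0.066 ]]
rim [[0.5077 0.1666 0.072 ]]
stub [[0.5548 0.2078 0.04  ]]
rest [[ 0.5679 -0.0991  0.03  ]
 [ 0.5648 -0.171   0.03  ]
 [ 0.4639 -0.1639  0.03  ]
 [ 0.4679 -0.094   0.03  ]] [ 0.5161 -0.132   0.03  ]
0.07205555291151794 -92.53972861191814
0.1011393326791208 175.9394032718312
0.06999308877066528 86.70883590113608
0.10018766197786781 -2.8919313206261323
grip [[ 0.5326 -0.1277  0.092 ]
 [ 0.5318 -0.1426  0.092 ]
 [ 0.4971 -0.1409  0.092 ]
 [ 0.4979 -0.1264  0.092 ]] [ 0.5148 -0.1344  0.092 ]
0.01496497669931831 -93.02600646154909
0.03477666167486468 177.1475212736564
0.014532259979511028 86.86607175968052
0.034753294939190944 -2.1388889438872916
h1 [0.4859 0.1548 0.066 ]
h2 [0.5226 0.1718 0.066 ]
bore [0.5054 0.1646 0.066 ]
rimtop [0.4744 0.1266 0.072 ]
rimL [0.5463 0.1398 0.072 ]
rimR [0.4708 0.1987 0.072 ]
bL [ 0.5604 -0.1735  0.03  ]
bF [ 0.5634 -0.1045  0.03  ]
bR [ 0.4641 -0.101   0.03  ]
gL [ 0.5265 -0.1423  0.092 ]
gR [ 0.5082 -0.1259  0.092 ]
```

Request:
apply_moves --deltas '[{"xyz": [0.019, -0.031, 0], "turn": 0.016}, {"xyz": [0.019, -0.031, 0], "turn": 0.016}, {"xyz": [0.019, -0.031, 0], "turn": 0.016}, {"xyz": [0.019, -0.031, 0], "turn": 0.016}, {"xyz": [0.019, -0.031, 0], "turn": 0.016}, {"xyz": [0.019, -0.031, 0], "turn": 0.016}, {"xyz": [0.019, -0.031, 0], "turn": 0.016}, {"xyz": [0.019, -0.031, 0], "turn": 0.016}, {"xyz": [0.019, -0.031, 0], "turn": 0.016}, {"xyz": [0.019, -0.031, 0], "turn": 0.016}, {"xyz": [0.019, -0.031, 0], "turn": 0.016}, {"xyz": [0.019, -0.031, 0], "turn": 0.016}]' --claw -1

```text
clock: 1.1
tcp_pos: [0.511, 0.2393, 0.4045]
orientation: [-0.374, -3.119, 0.0]
contact_force: [0.0, 0.6, -0.1]
grip_width: 0.0853
```

Request:
apply_moves --deltas '[{"xyz": [0, -0.031, 0], "turn": 0.016}, {"xyz": [0, -0.031, 0], "turn": 0.016}, {"xyz": [0, -0.031, 0], "turn": 0.016}, {"xyz": [0, -0.031, 0], "turn": 0.016}, {"xyz": [0, -0.031, 0], "turn": 0.016}, {"xyz": [0, -0.031, 0], "turn": 0.016}, {"xyz": [0, -0.031, 0], "turn": 0.016}, {"xyz": [0, -0.031, 0], "turn": 0.016}, {"xyz": [0, -0.031, 0], "turn": 0.016}, {"xyz": [0, -0.031, 0], "turn": 0.016}, {"xyz": [0.004, -0.031, 0], "turn": 0.016}, {"xyz": [0, 0, 0], "turn": 0.016}]'

```text
clock: 2.1
tcp_pos: [0.5138, -0.1065, 0.4048]
orientation: [0.087, 3.14, -0.005]
contact_force: [0.3, -1.4, -0.4]
grip_width: 0.0852
```

Request:
apply_moves --deltas '[{"xyz": [0, -0.014, -0.02], "turn": 0.01}, {"xyz": [0, -0.0135, -0.02], "turn": 0}, {"xyz": [0, 0, -0.025], "turn": 0}, {"xyz": [0, 0, -0.015], "turn": 0}, {"xyz": [0, 0, 0], "turn": 0}]'

```text
clock: 2.52
tcp_pos: [0.513, -0.1271, 0.3214]
orientation: [-0.06, -3.134, -0.001]
contact_force: [-0.7, 1.1, 0.3]
grip_width: 0.0857
```

Run:
```python
from bench import *
import cv2,numpy as np
t=grab_frame("top")[:,:,::-1]; s=grab_frame("scene")[:,:,::-1]
a=cv2.resize(t[130:280,302:452],(400,400),interpolation=cv2.INTER_CUBIC)
b=cv2.resize(s[110:210,267:367],(400,400),interpolation=cv2.INTER_CUBIC)
cv2.imwrite("pics/c3.png",np.hstack([a,b]))
print(readout.get_obs())
```

```text
{'clock': 2.6167, 'joints': array([-0.10885032,  0.34355723,  0.28585021,  1.99425978, -0.12974941,
        0.82228565,  1.78287288]), 'qvel': array([-4.13961894e-03, -2.39214831e-02,  5.17672423e-03, -2.51372502e-02,
        3.93226477e-04,  3.92134454e-03, -7.76753506e-05]), 'tau': array([ 1.42343785e-01, -4.24214280e+01,  3.50781351e+00, -2.18484592e+01,
       -1.25995948e-02, -1.19235314e-02,  1.73036044e-02]), 'tcp_pos': array([ 0.51444332, -0.12726419,  0.32453846]), 'orientation': array([-5.92509538e-02, -3.13965681e+00, -2.58481587e-05]), 'contact_force': array([-0.01866367,  0.3385033 ,  1.30366346]), 'moment': array([ 0.01480625, -0.01025886, -0.0390787 ]), 'grip_width': 0.08547243490912333}
```

View pics/c3.png

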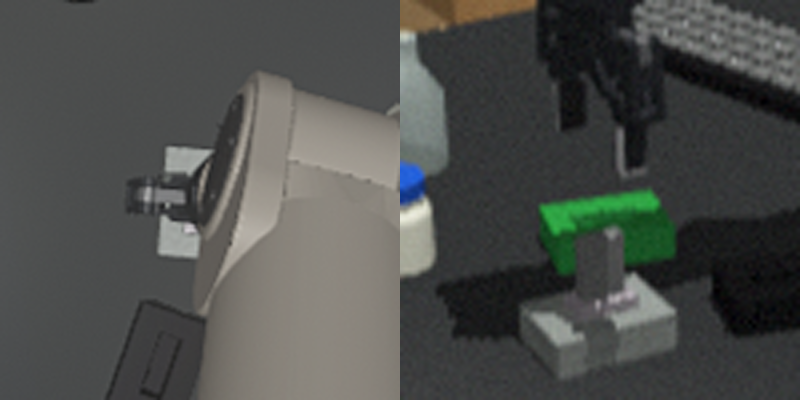

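Request:
apply_moves --deltas '[{"xyz": [0, -0.0035, 0], "turn": 0}, {"xyz": [0, -0.0035, -0.02], "turn": 0}, {"xyz": [0, 0, -0.025], "turn": 0}, {"xyz": [0, 0, -0.025], "turn": 0}, {"xyz": [0, 0, -0.02], "turn": 0}, {"xyz": [0, 0, -0.01], "turn": 0}, {"xyz": [0, 0, 0], "turn": 0}, {"xyz": [0, 0, 0], "turn": 0}]'

```text
clock: 3.28
tcp_pos: [0.515, -0.1346, 0.2256]
orientation: [0.059, 3.14, -0.0]
contact_force: [-0.4, -1.3, 0.7]
grip_width: 0.0854
```

Run:
```python
from bench import *
import cv2,numpy as np
s=grab_frame("scene")[:,:,::-1]
b=cv2.resize(s[130:210,267:367],(800,600),interpolation=cv2.INTER_CUBIC)
cv2.imwrite("pics/c4.png",b)
print(readout.get_obs()['tcp_pos'])
```

```text
[ 0.51525483 -0.1346807   0.2260567 ]
```

View pics/c4.png

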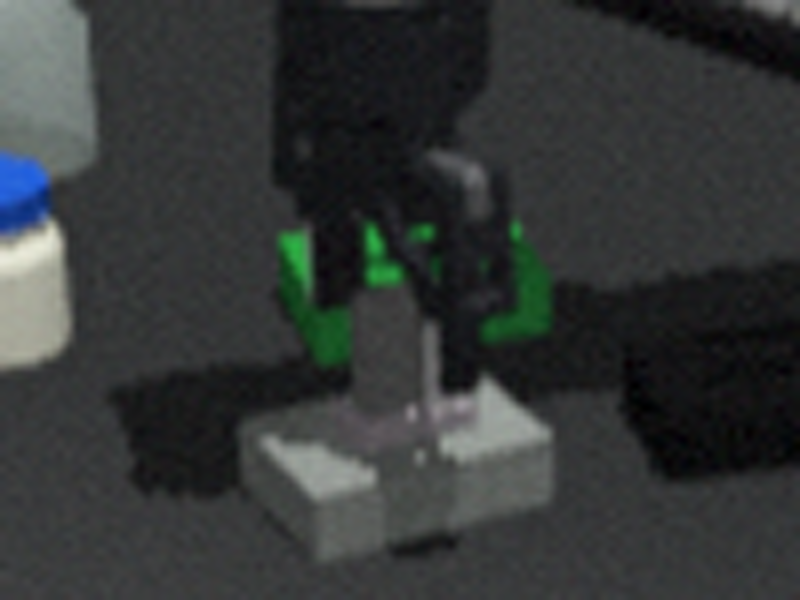

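Request:
apply_moves --deltas '[{"xyz": [0, 0, 0], "turn": 0}, {"xyz": [0, 0, 0], "turn": 0}, {"xyz": [0, 0, 0], "turn": 0}, {"xyz": [0, 0, 0], "turn": 0}, {"xyz": [0, 0, 0], "turn": 0}, {"xyz": [0, 0, 0], "turn": 0}, {"xyz": [0, 0, 0], "turn": 0}, {"xyz": [0, 0, 0], "turn": 0}, {"xyz": [0, 0, 0], "turn": 0}, {"xyz": [0, 0, 0], "turn": 0}]' --claw 1 --squeeze 70

```text
clock: 4.17
tcp_pos: [0.5146, -0.1345, 0.2249]
orientation: [0.059, 3.141, 0.0]
contact_force: [-1.5, 0.2, 5.2]
grip_width: 0.0132
```

Request:
apply_moves --deltas '[{"xyz": [0, 0, 0.005], "turn": 0}, {"xyz": [0, 0, 0.01], "turn": 0}, {"xyz": [0, 0, 0.02], "turn": 0}, {"xyz": [0, 0, 0.03], "turn": 0}, {"xyz": [0, 0, 0.03], "turn": 0}, {"xyz": [0, 0, 0.01], "turn": 0}, {"xyz": [0, 0, 0], "turn": 0}, {"xyz": [0, 0, 0], "turn": 0}]'

```text
clock: 4.83
tcp_pos: [0.5142, -0.1343, 0.3297]
orientation: [0.059, 3.141, 0.0]
contact_force: [-0.1, 0.6, -3.1]
grip_width: 0.0134
```

Run:
```python
from bench import *
import cv2,numpy as np
from h import proj
s=grab_frame("scene")[:,:,::-1]
cv2.imwrite("pics/s5.png",s)
b=cv2.resize(s[110:190,267:367],(800,640),interpolation=cv2.INTER_CUBIC)[:600]
o=readout.get_obs();print(o['tcp_pos'],o['contact_force'],o['grip_width'])
p=o['tcp_pos'];th=-0.04
for dx in(-.025,-.02,0,.02,.025):
  for z in (-.037,-.025):
    X=p+np.array([0,0,-.155])+np.array([dx*np.cos(th),dx*np.sin(th),z]);q=proj("scene",X);print(dx,z,(q-[267,110])*8)
cv2.imwrite("pics/c5.png",b)
```

```text
[ 0.51386647 -0.1341252   0.32867419] [ 0.24076378 -0.16310817 -3.02582643] 0.013037061313632536
-0.025 -0.037 [445.42313603 344.58788904]
-0.025 -0.025 [444.82548348 314.57945128]
-0.02 -0.037 [433.40020102 347.55548908]
-0.02 -0.025 [432.73613902 317.51190892]
0 -0.037 [384.89696125 359.52745901]
0 -0.025 [383.96272266 329.34265604]
0.02 -0.037 [335.72511144 371.66446078]
0.02 -0.025 [334.51326466 341.33738752]
0.025 -0.037 [323.32605575 374.72489804]
0.025 -0.025 [322.04361863 344.36209319]
```

View pics/c5.png

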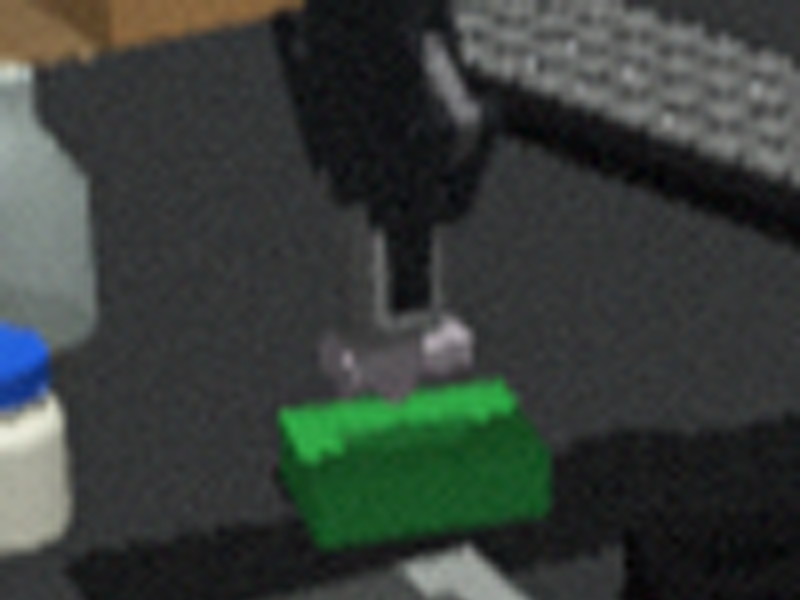

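```bash
cat >> h.py <<'E'
import cv2
def wire(img,cam,c,th,under_z,sc,org):
    """c: axis xy, under_z: bar underside z; draws bar box + nose tip; img already enlarged"""
    x=np.array([np.cos(th),np.sin(th),0]);y=np.array([-np.sin(th),np.cos(th),0])
    P=lambda a,b,z:tuple(int(v) for v in ((proj(cam,np.array([c[0],c[1],under_z+z])+a*x+b*y)-org+.5)*sc-.5))
    for z in(0,.012):
        q=[P(a,b,z) for a,b in((-.025,-.014),(.025,-.014),(.025,.014),(-.025,.014))]
        cv2.polylines(img,[np.array(q)],True,(0,255,255),1)
    for a in np.linspace(0,6.28,24): cv2.circle(img,P(.004*np.cos(a),.004*np.sin(a),-.014),1,(0,0,255),-1)
    for s in(-.02,.02): cv2.circle(img,P(s,0,-.008),3,(255,0,0),1)
E
python3 - <<'E'
from h import *
s=cv2.imread("pics/s5.png");org=np.array([297,135]);
a=cv2.resize(s[135:175,297:337],(400,400),interpolation=cv2.INTER_CUBIC);b=a.copy()
wire(b,"scene",(.5139,-.1341),-.045,.3287-.155-.037,10,org)
cv2.imwrite("pics/c6.png",np.hstack([a,b]))
E
```

```text
(no output)
```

View pics/c6.png

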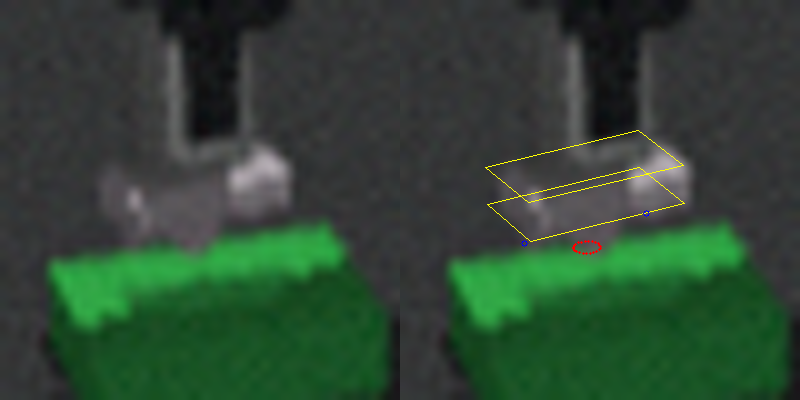

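Run:
```python
from h import *
org=np.array([297,135]);th=-.04
x=np.array([np.cos(th),np.sin(th),0]);y=np.array([-np.sin(th),np.cos(th),0])
p=np.array([.5139,-.1341,.3287])
for a,b,z in[(-.011,.021,-.173),(.011,.021,-.173),(-.011,.0066,-.173),(.011,.0066,-.173)]:
    print(a,b,(proj("scene",p+a*x+b*y+[0,0,z])-org+.5)*10-.5)
```

```text
-0.011 0.021 [251.79036818 162.11083932]
0.011 0.021 [183.33827437 178.80981245]
-0.011 0.0066 [228.1407849  144.02470991]
0.011 0.0066 [160.17089755 160.42335351]
```

Request:
apply_moves --deltas '[{"xyz": [-0.0006, 0.015, 0], "turn": 0.048}, {"xyz": [-0.0006, 0.03, 0], "turn": 0.048}, {"xyz": [-0.0006, 0.03, 0], "turn": 0.048}, {"xyz": [-0.0006, 0.03, 0], "turn": 0.048}, {"xyz": [-0.0006, 0.03, 0], "turn": 0.048}, {"xyz": [-0.0006, 0.03, 0], "turn": 0.048}, {"xyz": [-0.0006, 0.03, 0], "turn": 0.048}, {"xyz": [-0.0006, 0.03, 0], "turn": 0.048}, {"xyz": [-0.0006, 0.03, 0], "turn": 0.048}, {"xyz": [-0.0006, 0.03, 0], "turn": 0.051}, {"xyz": [0, 0.015, 0], "turn": 0}, {"xyz": [0, 0, 0], "turn": 0}]'

```text
clock: 5.88
tcp_pos: [0.5069, 0.171, 0.328]
orientation: [0.707, -3.058, -0.003]
contact_force: [-0.1, -0.4, -1.4]
grip_width: 0.013
```

Request:
apply_moves --deltas '[{"xyz": [0, 0, -0.015], "turn": 0}, {"xyz": [0, 0, -0.015], "turn": 0}, {"xyz": [0, 0, 0], "turn": 0}, {"xyz": [0, 0, 0], "turn": 0}]'

```text
clock: 6.22
tcp_pos: [0.5076, 0.1652, 0.2981]
orientation: [0.693, -3.06, 0.001]
contact_force: [-0.9, 0.5, -1.4]
grip_width: 0.0131
```

Run:
```python
from bench import *
from h import *
s=grab_frame("scene")[:,:,::-1];t=grab_frame("top")[:,:,::-1]
cv2.imwrite("pics/s7.png",s);cv2.imwrite("pics/t7.png",t)
o=readout.get_obs();print(o['tcp_pos'],o['orientation'],o['contact_force'])
p=o['tcp_pos'];org=np.array([340,195])
a=cv2.resize(s[195:255,340:400],(480,480),interpolation=cv2.INTER_CUBIC);b=a.copy()
wire(b,"scene",p[:2],np.radians(25.5),p[2]-.192,8,org)
cv2.imwrite("pics/c7.png",cv2.resize(np.hstack([a,b]),(800,400)))
cv2.imwrite("pics/c7t.png",cv2.resize(t[150:260,200:320],(600,550),interpolation=cv2.INTER_CUBIC))
```

```text
[0.50847834 0.16539217 0.29974058] [ 6.93469132e-01 -3.06358571e+00  2.08399541e-04] [ 0.99715451  0.9228714  -2.49986268]
```

View pics/c7.png

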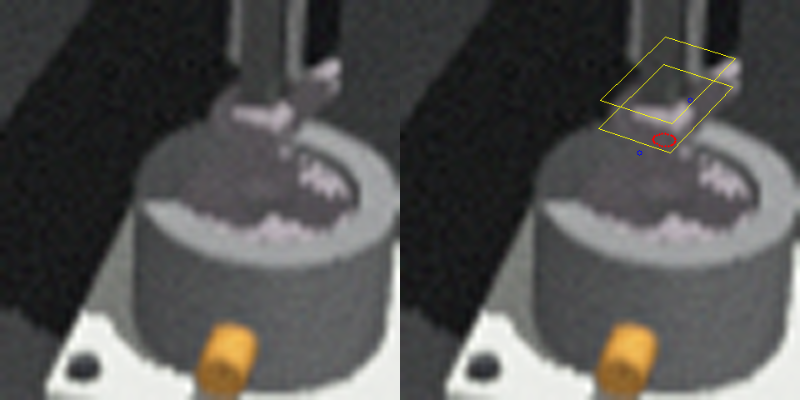

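View pics/c7t.png

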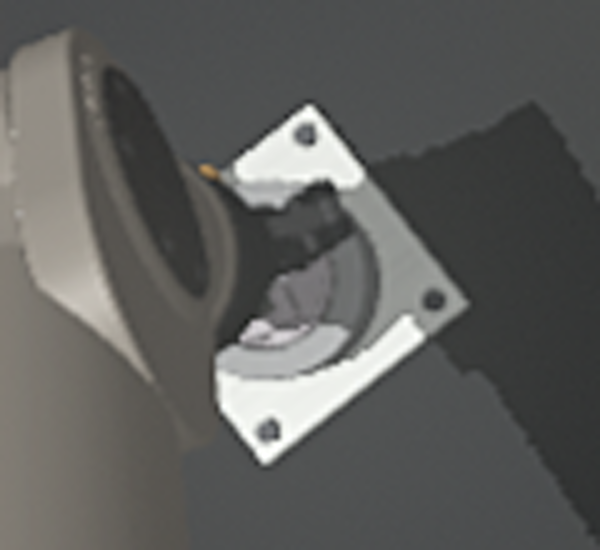

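Request:
apply_moves --deltas '[{"xyz": [0, 0.0005, -0.006], "turn": 0}, {"xyz": [0, 0, -0.006], "turn": 0}, {"xyz": [0, 0, -0.005], "turn": 0}, {"xyz": [0, 0, -0.004], "turn": 0}, {"xyz": [0, 0, -0.003], "turn": 0}, {"xyz": [0, 0, -0.003], "turn": 0}, {"xyz": [0, 0, 0], "turn": 0}]'

```text
clock: 6.9
tcp_pos: [0.5083, 0.166, 0.272]
orientation: [0.693, -3.063, 0.0]
contact_force: [-0.9, -0.2, -1.8]
grip_width: 0.0131
```

Request:
apply_moves --deltas '[{"xyz": [0, 0, -0.002], "turn": 0}, {"xyz": [0, 0, -0.002], "turn": 0}, {"xyz": [0, 0, 0], "turn": 0}]'

```text
clock: 7.15
tcp_pos: [0.5084, 0.166, 0.2685]
orientation: [0.693, -3.064, 0.0]
contact_force: [0.7, -0.7, -2.2]
grip_width: 0.0132
```

Request:
apply_moves --deltas '[{"xyz": [0, 0, -0.001], "turn": 0}, {"xyz": [0, 0, -0.001], "turn": 0}, {"xyz": [0, 0, 0], "turn": 0}]'

```text
clock: 7.4
tcp_pos: [0.5084, 0.166, 0.2666]
orientation: [0.694, -3.064, 0.0]
contact_force: [-0.4, -0.2, -2.0]
grip_width: 0.0131
```

Request:
apply_moves --deltas '[{"xyz": [0, 0, -0.001], "turn": 0}, {"xyz": [0, 0, -0.001], "turn": 0}, {"xyz": [0, 0, 0], "turn": 0}]'

```text
clock: 7.65
tcp_pos: [0.5084, 0.166, 0.2645]
orientation: [0.693, -3.064, 0.0]
contact_force: [-1.1, 0.6, -1.5]
grip_width: 0.0128
```

Request:
apply_moves --deltas '[{"xyz": [0, 0, -0.001], "turn": 0}, {"xyz": [0, 0, 0], "turn": 0}]'

```text
clock: 7.82
tcp_pos: [0.5085, 0.1661, 0.2636]
orientation: [0.693, -3.064, 0.0]
contact_force: [-0.6, -0.6, -1.5]
grip_width: 0.013
```

Request:
apply_moves --deltas '[{"xyz": [0, 0, -0.001], "turn": 0}, {"xyz": [0, 0, -0.001], "turn": 0}, {"xyz": [0, 0, 0], "turn": 0}]'

```text
clock: 8.07
tcp_pos: [0.5086, 0.1661, 0.2619]
orientation: [-0.693, 3.064, 0.0]
contact_force: [0.7, -0.2, 0.9]
grip_width: 0.013
```

Request:
apply_moves --deltas '[{"xyz": [0, 0, -0.001], "turn": 0}, {"xyz": [0, 0, -0.0007], "turn": 0}, {"xyz": [0, 0, 0], "turn": 0}]'

```text
clock: 8.32
tcp_pos: [0.5087, 0.1661, 0.2616]
orientation: [-0.693, 3.064, 0.001]
contact_force: [-5.6, -1.5, 15.3]
grip_width: 0.0134
```

Request:
apply_moves --deltas '[{"xyz": [0, 0, -0.0007], "turn": 0}, {"xyz": [0, 0, 0], "turn": 0}]'

```text
clock: 8.48
tcp_pos: [0.5088, 0.1661, 0.2615]
orientation: [-0.693, 3.064, 0.001]
contact_force: [-6.3, -1.3, 22.4]
grip_width: 0.0129
```

Request:
apply_moves --deltas '[{"xyz": [-0.0007, 0, 0.0008], "turn": 0}, {"xyz": [0, 0, 0.0002], "turn": 0}, {"xyz": [0, 0, 0], "turn": 0}]'

```text
clock: 8.73
tcp_pos: [0.5084, 0.166, 0.2617]
orientation: [-0.693, 3.062, 0.0]
contact_force: [-2.4, -1.0, 11.5]
grip_width: 0.0135
```

Run:
```python
from bench import *
from h import *
s=grab_frame("scene")[:,:,::-1]
o=readout.get_obs();print(o['tcp_pos'],o['orientation'],o['contact_force'],o['moment'])
cv2.imwrite("pics/c8.png",cv2.resize(s[195:265,335:415],(800,600),interpolation=cv2.INTER_CUBIC))
```

```text
[0.50835209 0.16607396 0.26169301] [-6.92898186e-01  3.06238811e+00  4.53033956e-04] [-1.36301675 -1.85155134 11.9621701 ] [-0.40256302  0.592162    0.02116993]
```

View pics/c8.png

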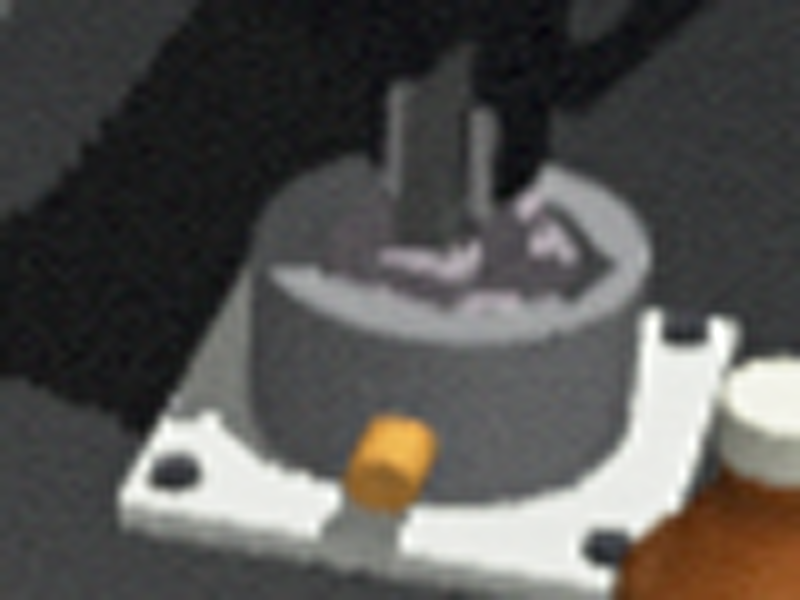

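Request:
apply_moves --deltas '[{"xyz": [0, 0, 0.0005], "turn": -0.03}, {"xyz": [0, -0.0001, 0], "turn": -0.03}, {"xyz": [0, 0, 0], "turn": -0.03}, {"xyz": [0, -0.0001, 0], "turn": -0.03}, {"xyz": [0, -0.0001, 0], "turn": -0.03}, {"xyz": [0, 0, 0], "turn": 0}]'

```text
clock: 9.28
tcp_pos: [0.5085, 0.166, 0.2618]
orientation: [-0.459, 3.106, 0.001]
contact_force: [-1.4, -0.1, 5.3]
grip_width: 0.0136
```

```bash
cat > st.py <<'E'
from bench import readout
import numpy as np
from scipy.spatial.transform import Rotation as R
o=readout.get_obs()
Y=R.from_rotvec(o['orientation']).as_matrix()[:,1]
print(round(o['clock'],2),'tcp',np.round(o['tcp_pos'],4),'yaw',round(np.degrees(np.arctan2(Y[1],Y[0]))-90,2),'F',np.round(o['contact_force'],1),'M',np.round(o['moment'],3),'w',round(o['grip_width'],4))
E
python3 st.py
```

```text
9.28 tcp [0.5085 0.166  0.2618] yaw 16.82 F [-1.4 -0.1  5.3] M [-0.135  0.171 -0.103] w 0.0136
```

Request:
apply_moves --deltas '[{"xyz": [0, -0.0001, 0], "turn": -0.03}, {"xyz": [0, -0.0001, 0], "turn": -0.03}, {"xyz": [0, -0.0001, 0], "turn": -0.03}, {"xyz": [0, -0.0001, 0], "turn": -0.03}, {"xyz": [0, 0, 0], "turn": 0}]'

```text
clock: 9.7
tcp_pos: [0.5085, 0.1657, 0.2618]
orientation: [-0.272, 3.127, 0.001]
contact_force: [-0.9, 0.7, 5.0]
grip_width: 0.0134
```

```bash
python3 st.py
```

```text
9.7 tcp [0.5085 0.1657 0.2618] yaw 9.95 F [-0.9  0.7  5. ] M [-0.067  0.132 -0.108] w 0.0134
```

Request:
apply_moves --deltas '[{"xyz": [0, -0.0001, 0], "turn": -0.03}, {"xyz": [0, -0.0001, 0], "turn": -0.03}, {"xyz": [0, -0.0001, 0], "turn": -0.03}, {"xyz": [0, -0.0001, 0], "turn": -0.03}, {"xyz": [0, 0, 0], "turn": 0}]'

```text
clock: 10.12
tcp_pos: [0.5085, 0.1654, 0.2618]
orientation: [-0.084, 3.138, 0.002]
contact_force: [-0.6, -0.2, 4.6]
grip_width: 0.013
```

```bash
python3 st.py
```

```text
10.12 tcp [0.5085 0.1654 0.2618] yaw 3.08 F [-0.6 -0.2  4.6] M [-0.021  0.069 -0.058] w 0.013
```

Request:
apply_moves --deltas '[{"xyz": [0, -0.0001, 0], "turn": -0.03}, {"xyz": [0, -0.0001, 0], "turn": -0.03}, {"xyz": [0, -0.0001, 0], "turn": -0.03}, {"xyz": [0, 0, 0], "turn": 0}]'

```text
clock: 10.45
tcp_pos: [0.5086, 0.1652, 0.2618]
orientation: [0.057, 3.139, 0.002]
contact_force: [0.1, 1.1, 5.9]
grip_width: 0.0132
```

```bash
python3 st.py
```

```text
10.45 tcp [0.5086 0.1652 0.2618] yaw -2.08 F [0.1 1.1 5.9] M [ 0.109  0.14  -0.025] w 0.0132
```

Request:
apply_moves --deltas '[{"xyz": [0, -0.0001, 0], "turn": -0.03}, {"xyz": [0, -0.0001, 0], "turn": -0.03}, {"xyz": [0, 0, 0], "turn": 0}]'

```text
clock: 10.7
tcp_pos: [0.5085, 0.1649, 0.2618]
orientation: [0.151, 3.136, 0.002]
contact_force: [-1.0, -0.1, 5.8]
grip_width: 0.0133
```

```bash
python3 st.py
```

```text
10.7 tcp [0.5085 0.1649 0.2618] yaw -5.51 F [-1.  -0.1  5.8] M [ 0.08   0.079 -0.108] w 0.0133
```

Request:
apply_moves --deltas '[{"xyz": [0, -0.0001, 0], "turn": -0.025}, {"xyz": [0, -0.0001, 0], "turn": -0.025}, {"xyz": [0, 0, 0], "turn": 0}]'

```text
clock: 10.95
tcp_pos: [0.5085, 0.1648, 0.2618]
orientation: [0.229, 3.131, 0.003]
contact_force: [-0.3, 0.4, 5.5]
grip_width: 0.0132
```

```bash
python3 st.py
```

```text
10.95 tcp [0.5085 0.1648 0.2618] yaw -8.36 F [-0.3  0.4  5.5] M [ 0.158  0.178 -0.038] w 0.0132
```

Request:
apply_moves --deltas '[{"xyz": [0, -0.0001, 0], "turn": -0.02}, {"xyz": [0, -0.0001, 0], "turn": -0.02}, {"xyz": [0, 0, 0], "turn": 0}]'

```text
clock: 11.2
tcp_pos: [0.5085, 0.1647, 0.2618]
orientation: [0.291, 3.126, 0.003]
contact_force: [-0.4, 0.5, 5.0]
grip_width: 0.0133
```

```bash
python3 st.py
```

```text
11.2 tcp [0.5085 0.1647 0.2618] yaw -10.63 F [-0.4  0.5  5. ] M [ 0.219  0.141 -0.046] w 0.0133
```

Request:
apply_moves --deltas '[{"xyz": [0, -0.0001, 0], "turn": -0.02}, {"xyz": [0, -0.0001, 0], "turn": -0.02}, {"xyz": [0, 0, 0], "turn": 0}]'

```text
clock: 11.45
tcp_pos: [0.5085, 0.1646, 0.2618]
orientation: [0.353, 3.12, 0.003]
contact_force: [-0.9, 1.4, 5.5]
grip_width: 0.0132
```

```bash
python3 st.py
```

```text
11.45 tcp [0.5085 0.1646 0.2618] yaw -12.92 F [-0.9  1.4  5.5] M [ 0.26   0.162 -0.085] w 0.0132
```

Request:
apply_moves --deltas '[{"xyz": [0, -0.0001, 0], "turn": -0.02}, {"xyz": [0, -0.0001, 0], "turn": -0.02}, {"xyz": [0, 0, 0], "turn": 0}]'

```text
clock: 11.7
tcp_pos: [0.5085, 0.1645, 0.2618]
orientation: [0.415, 3.112, 0.003]
contact_force: [-0.2, 1.2, 5.7]
grip_width: 0.0133
```

```bash
python3 st.py
```

```text
11.7 tcp [0.5085 0.1645 0.2618] yaw -15.2 F [-0.2  1.2  5.7] M [ 0.359  0.107 -0.048] w 0.0133
```

```bash
echo "print('tau',np.round(o['tau'][[4,5,6]],3),'q7',round(o['joints'][6],3))">>st.py; python3 st.py
```

```text
11.7 tcp [0.5085 0.1645 0.2618] yaw -15.2 F [-0.2  1.2  5.7] M [ 0.359  0.107 -0.048] w 0.0133
tau [ 0.339 -0.065 -0.155] q7 1.036
```

Request:
apply_moves --deltas '[{"xyz": [0, -0.0001, 0], "turn": -0.02}, {"xyz": [0, -0.0001, 0], "turn": -0.02}, {"xyz": [0, 0, 0], "turn": 0}]'

```text
clock: 11.95
tcp_pos: [0.5085, 0.1644, 0.2618]
orientation: [0.477, 3.103, 0.004]
contact_force: [-1.5, 1.7, 5.9]
grip_width: 0.0129
```

```bash
python3 st.py
```

```text
11.95 tcp [0.5085 0.1644 0.2618] yaw -17.49 F [-1.5  1.7  5.9] M [ 0.354  0.123 -0.025] w 0.0129
tau [ 0.393 -0.061 -0.156] q7 1.003
```

Request:
apply_moves --deltas '[{"xyz": [0, -0.0001, 0], "turn": -0.02}, {"xyz": [0, -0.0001, 0], "turn": -0.02}, {"xyz": [0, 0, 0], "turn": 0}]'

```text
clock: 12.2
tcp_pos: [0.5085, 0.1643, 0.2618]
orientation: [0.539, 3.093, 0.004]
contact_force: [0.2, 3.1, 5.3]
grip_width: 0.0129
```

```bash
python3 st.py
```

```text
12.2 tcp [0.5085 0.1643 0.2618] yaw -19.78 F [0.2 3.1 5.3] M [ 0.468  0.206 -0.069] w 0.0129
tau [ 0.448 -0.06  -0.157] q7 0.97
```

Request:
apply_moves --deltas '[{"xyz": [0, 0.0002, 0], "turn": -0.02}, {"xyz": [0, 0.0001, 0], "turn": -0.02}, {"xyz": [0, 0, 0], "turn": 0}]'

```text
clock: 12.45
tcp_pos: [0.5085, 0.1643, 0.2618]
orientation: [0.601, 3.082, 0.003]
contact_force: [-1.1, 1.3, 5.9]
grip_width: 0.0138
```

```bash
python3 st.py
```

```text
12.45 tcp [0.5085 0.1643 0.2618] yaw -22.08 F [-1.1  1.3  5.9] M [ 0.279  0.192 -0.046] w 0.0138
tau [ 0.299 -0.155 -0.167] q7 0.936
```

Request:
apply_moves --deltas '[{"xyz": [0, 0, 0], "turn": -0.02}, {"xyz": [0, 0, 0], "turn": -0.02}, {"xyz": [0, 0, 0], "turn": 0}]'

```text
clock: 12.7
tcp_pos: [0.5084, 0.1643, 0.2618]
orientation: [0.663, 3.069, 0.003]
contact_force: [-0.5, 1.7, 6.4]
grip_width: 0.0135
```

```bash
python3 st.py
```

```text
12.7 tcp [0.5084 0.1643 0.2618] yaw -24.37 F [-0.5  1.7  6.4] M [ 0.267  0.17  -0.077] w 0.0135
tau [ 0.277 -0.191 -0.156] q7 0.903
```

Request:
apply_moves --deltas '[{"xyz": [0, 0, 0], "turn": -0.02}, {"xyz": [0, 0, 0], "turn": -0.02}, {"xyz": [0, 0, 0], "turn": 0}]'

```text
clock: 12.95
tcp_pos: [0.5085, 0.1642, 0.2618]
orientation: [0.724, 3.055, 0.003]
contact_force: [0.1, 1.3, 5.6]
grip_width: 0.013
```

```bash
python3 st.py
```

```text
12.95 tcp [0.5085 0.1642 0.2618] yaw -26.67 F [0.1 1.3 5.6] M [ 0.23   0.247 -0.029] w 0.013
tau [ 0.256 -0.232 -0.152] q7 0.87
```

Request:
apply_moves --deltas '[{"xyz": [0, 0, 0], "turn": -0.02}, {"xyz": [0, 0, 0], "turn": -0.02}, {"xyz": [0, 0, 0], "turn": 0}]'

```text
clock: 13.2
tcp_pos: [0.5084, 0.1642, 0.2618]
orientation: [0.784, 3.04, 0.003]
contact_force: [-0.0, 0.3, 5.5]
grip_width: 0.0132
```

```bash
python3 st.py
```

```text
13.2 tcp [0.5084 0.1642 0.2618] yaw -28.94 F [-0.   0.3  5.5] M [0.168 0.244 0.053] w 0.0132
tau [ 0.122 -0.258 -0.28 ] q7 0.837
```

Request:
apply_moves --deltas '[{"xyz": [0, 0, 0], "turn": -0.01}, {"xyz": [0, 0, 0], "turn": 0}]'

```text
clock: 13.37
tcp_pos: [0.5084, 0.1643, 0.2618]
orientation: [0.798, 3.037, 0.003]
contact_force: [0.3, -0.3, 6.2]
grip_width: 0.0132
```

```bash
python3 st.py
```

```text
13.37 tcp [0.5084 0.1643 0.2618] yaw -29.45 F [ 0.3 -0.3  6.2] M [0.156 0.233 0.282] w 0.0132
tau [-0.02  -0.263 -0.337] q7 0.83
```

Request:
apply_moves --deltas '[{"xyz": [0, 0, 0], "turn": -0.01}, {"xyz": [0, 0, 0], "turn": 0}]'

```text
clock: 13.53
tcp_pos: [0.5084, 0.1642, 0.2618]
orientation: [0.813, 3.033, 0.003]
contact_force: [-1.3, 0.6, 7.0]
grip_width: 0.0131
```

```bash
python3 st.py
```

```text
13.53 tcp [0.5084 0.1642 0.2618] yaw -30.02 F [-1.3  0.6  7. ] M [0.079 0.163 0.304] w 0.0131
tau [-0.051 -0.274 -0.364] q7 0.821
```

Request:
apply_moves --deltas '[{"xyz": [0, 0, 0], "turn": -0.01}, {"xyz": [0, 0, 0], "turn": 0}]'

```text
clock: 13.7
tcp_pos: [0.5084, 0.1642, 0.2618]
orientation: [0.828, 3.029, 0.003]
contact_force: [-0.7, 0.8, 5.9]
grip_width: 0.013
```

```bash
python3 st.py
```

```text
13.7 tcp [0.5084 0.1642 0.2618] yaw -30.59 F [-0.7  0.8  5.9] M [0.129 0.264 0.255] w 0.013
tau [-0.056 -0.285 -0.364] q7 0.813
```

Request:
apply_moves --deltas '[{"xyz": [0, 0, 0], "turn": -0.01}, {"xyz": [0, 0, 0], "turn": 0}]'

```text
clock: 13.87
tcp_pos: [0.5084, 0.1642, 0.2618]
orientation: [0.843, 3.025, 0.003]
contact_force: [-0.6, 0.0, 6.1]
grip_width: 0.0132
```

```bash
python3 st.py
```

```text
13.87 tcp [0.5084 0.1642 0.2618] yaw -31.16 F [-0.6  0.   6.1] M [0.154 0.285 0.263] w 0.0132
tau [-0.062 -0.296 -0.365] q7 0.805
```

Request:
apply_moves --deltas '[{"xyz": [0, 0, 0], "turn": -0.02}, {"xyz": [0, 0, 0], "turn": -0.02}, {"xyz": [0, 0, 0], "turn": -0.02}, {"xyz": [0, 0, 0], "turn": -0.02}, {"xyz": [0, 0, 0], "turn": -0.02}, {"xyz": [0, 0, 0], "turn": 0}]'

```text
clock: 14.37
tcp_pos: [0.5084, 0.1641, 0.2618]
orientation: [0.995, 2.979, 0.003]
contact_force: [-1.1, -0.1, 6.7]
grip_width: 0.0132
```

```bash
python3 st.py
```

```text
14.37 tcp [0.5084 0.1641 0.2618] yaw -36.93 F [-1.1 -0.1  6.7] M [0.08  0.324 0.271] w 0.0132
tau [-0.103 -0.417 -0.445] q7 0.722
```

Request:
apply_moves --deltas '[{"xyz": [0, 0, 0], "turn": -0.02}, {"xyz": [0, 0, 0], "turn": -0.02}, {"xyz": [0, 0, 0], "turn": -0.02}, {"xyz": [0, 0, 0], "turn": -0.02}, {"xyz": [0, 0, 0], "turn": -0.02}, {"xyz": [0, 0, 0], "turn": -0.01}, {"xyz": [0, 0, 0], "turn": 0}, {"xyz": [0, 0, 0], "turn": 0}, {"xyz": [0, 0, 0], "turn": 0}]'

```text
clock: 15.12
tcp_pos: [0.5083, 0.164, 0.2618]
orientation: [1.156, 2.92, 0.002]
contact_force: [-0.9, -0.5, 7.0]
grip_width: 0.0134
```

```bash
python3 st.py;  python3 - <<'E'
from bench import *
from h import *
s=grab_frame("scene")[:,:,::-1]
cv2.imwrite("pics/c9.png",cv2.resize(s[195:265,335:415],(800,600),interpolation=cv2.INTER_CUBIC))
E
```

```text
15.12 tcp [0.5083 0.164  0.2618] yaw -43.19 F [-0.9 -0.5  7. ] M [-0.025  0.405  0.224] w 0.0134
tau [-0.141 -0.539 -0.254] q7 0.633
```

View pics/c9.png

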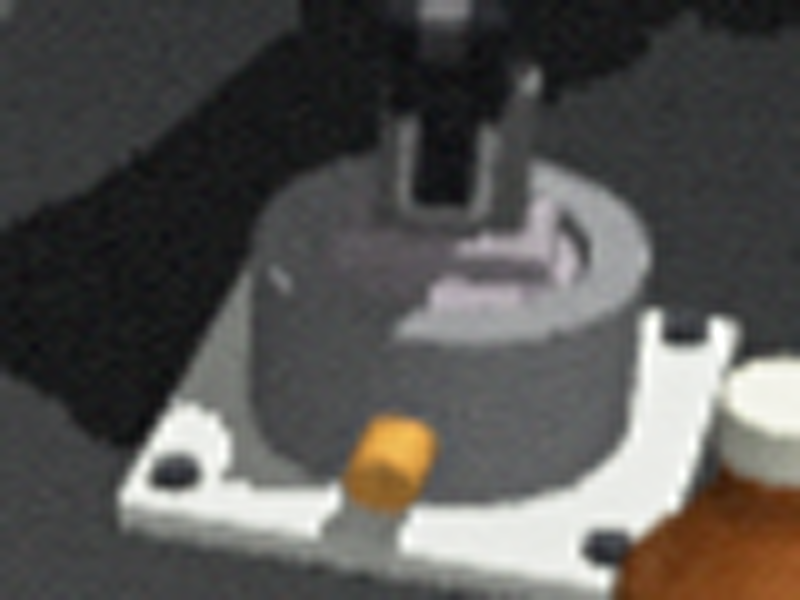

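Request:
apply_moves --deltas '[{"xyz": [0, 0, 0], "turn": 0.02}, {"xyz": [0, 0, 0.002], "turn": 0.01}, {"xyz": [0, 0, 0.004], "turn": 0}, {"xyz": [0, 0, 0.006], "turn": 0}, {"xyz": [0, 0, 0.008], "turn": 0}, {"xyz": [0, 0, 0.012], "turn": 0}, {"xyz": [0, 0, 0.014], "turn": 0}, {"xyz": [0, 0, 0.014], "turn": 0}, {"xyz": [0, 0, 0.005], "turn": 0}, {"xyz": [0, 0, 0], "turn": 0}]'

```text
clock: 16.0
tcp_pos: [0.5081, 0.1635, 0.3273]
orientation: [1.114, 2.936, 0.003]
contact_force: [0.2, -0.5, -2.0]
grip_width: 0.0128
```

```bash
python3 st.py
```

```text
16.0 tcp [0.5081 0.1635 0.3273] yaw -41.55 F [ 0.2 -0.5 -2. ] M [0.026 0.021 0.016] w 0.0128
tau [ 0.094  0.261 -0.082] q7 0.605
```

Request:
apply_moves --deltas '[{"xyz": [0.0006, -0.015, 0], "turn": 0.06}, {"xyz": [0.0006, -0.03, 0], "turn": 0.07}, {"xyz": [0.0006, -0.03, 0], "turn": 0.07}, {"xyz": [0.0006, -0.03, 0], "turn": 0.07}, {"xyz": [0.0006, -0.03, 0], "turn": 0.07}, {"xyz": [0.0006, -0.03, 0], "turn": 0.07}, {"xyz": [0.0006, -0.03, 0], "turn": 0.07}, {"xyz": [0.0006, -0.03, 0], "turn": 0.07}, {"xyz": [0.0006, -0.03, 0], "turn": 0.07}, {"xyz": [0.0006, -0.03, 0], "turn": 0.067}, {"xyz": [0, -0.013, 0], "turn": 0}, {"xyz": [0, 0, 0], "turn": 0}]'

```text
clock: 17.0
tcp_pos: [0.5127, -0.1387, 0.3253]
orientation: [-0.069, -3.14, 0.003]
contact_force: [-0.4, 0.5, -1.4]
grip_width: 0.0133
```

Request:
apply_moves --deltas '[{"xyz": [0, 0, 0], "turn": 0}, {"xyz": [0, 0, 0], "turn": 0}, {"xyz": [0, 0, 0], "turn": 0}]'

```text
clock: 17.25
tcp_pos: [0.5139, -0.1329, 0.3254]
orientation: [-0.056, -3.14, -0.001]
contact_force: [0.4, 0.1, -2.8]
grip_width: 0.0133
```

```bash
python3 st.py;  python3 - <<'E'
from bench import *
from h import *
s=grab_frame("scene")[:,:,::-1]; t=grab_frame("top")[:,:,::-1]
a=cv2.resize(s[135:175,297:337],(400,400),interpolation=cv2.INTER_CUBIC)
b=cv2.resize(t[170:240,225:295],(400,400),interpolation=cv2.INTER_CUBIC)
cv2.imwrite("pics/c10.png",np.hstack([a,b]))
E
```

```text
17.25 tcp [ 0.5139 -0.1329  0.3254] yaw -2.04 F [ 0.4  0.1 -2.8] M [-0.005 -0.021  0.004] w 0.0133
tau [ 0.037  0.006 -0.007] q7 1.829
```

View pics/c10.png

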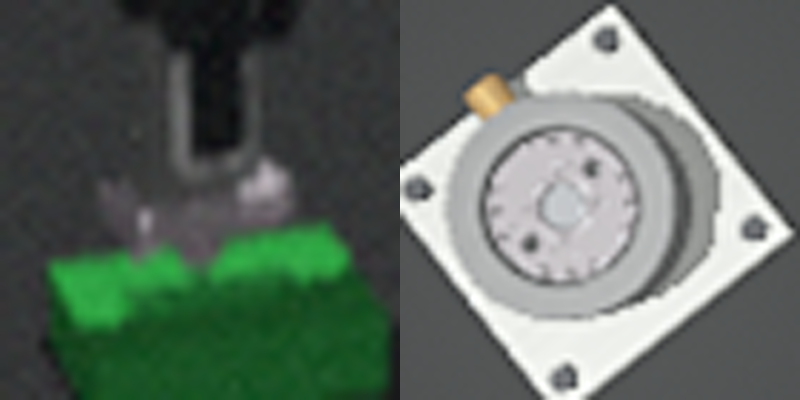

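Run:
```python
from h import *
f=lambda x,y:ray("top",225+(x-400+.5)/(400/70)-.5,170+(y+.5)/(400/70)-.5,.066)
a,b=f(592,167),f(530,243);d=a-b;print(a,b,np.hypot(*d[:2]),np.degrees(np.arctan2(d[1],d[0])))
```

```text
[0.52407946 0.15499063 0.066     ] [0.49175054 0.17958693 0.066     ] 0.04062187934523991 -37.264395355982536
```

Request:
apply_moves --deltas '[{"xyz": [0, -0.001, -0.01], "turn": 0}, {"xyz": [0, -0.0003, -0.02], "turn": 0}, {"xyz": [0, 0, -0.02], "turn": 0}, {"xyz": [0, 0, -0.015], "turn": 0}, {"xyz": [0, 0, -0.01], "turn": 0}, {"xyz": [0, 0, -0.007], "turn": 0}, {"xyz": [0, 0, -0.005], "turn": 0}, {"xyz": [0, 0, -0.005], "turn": 0}, {"xyz": [0, 0, -0.003], "turn": 0}, {"xyz": [0, 0, 0], "turn": 0}, {"xyz": [0, 0, 0], "turn": 0}]'

```text
clock: 18.27
tcp_pos: [0.5139, -0.1357, 0.231]
orientation: [0.059, 3.141, 0.0]
contact_force: [0.0, 1.1, -2.1]
grip_width: 0.0131
```

Request:
apply_moves --deltas '[{"xyz": [0, 0.001, -0.002], "turn": 0}, {"xyz": [0, 0, -0.002], "turn": 0}, {"xyz": [0, 0, -0.001], "turn": 0}, {"xyz": [0, 0, 0], "turn": 0}, {"xyz": [0, 0, 0], "turn": 0}]'

```text
clock: 18.68
tcp_pos: [0.5138, -0.1348, 0.2258]
orientation: [-0.06, -3.141, 0.0]
contact_force: [0.1, -0.6, -0.7]
grip_width: 0.0134
```

```bash
python3 st.py;  python3 - <<'E'
from bench import *
from h import *
s=grab_frame("scene")[:,:,::-1]
cv2.imwrite("pics/c11.png",cv2.resize(s[140:215,275:375],(800,600),interpolation=cv2.INTER_CUBIC))
E
```

```text
18.68 tcp [ 0.5138 -0.1348  0.2258] yaw -2.17 F [ 0.1 -0.6 -0.7] M [-0.011  0.029 -0.026] w 0.0134
tau [ 0.005 -0.001  0.003] q7 1.901
```

View pics/c11.png

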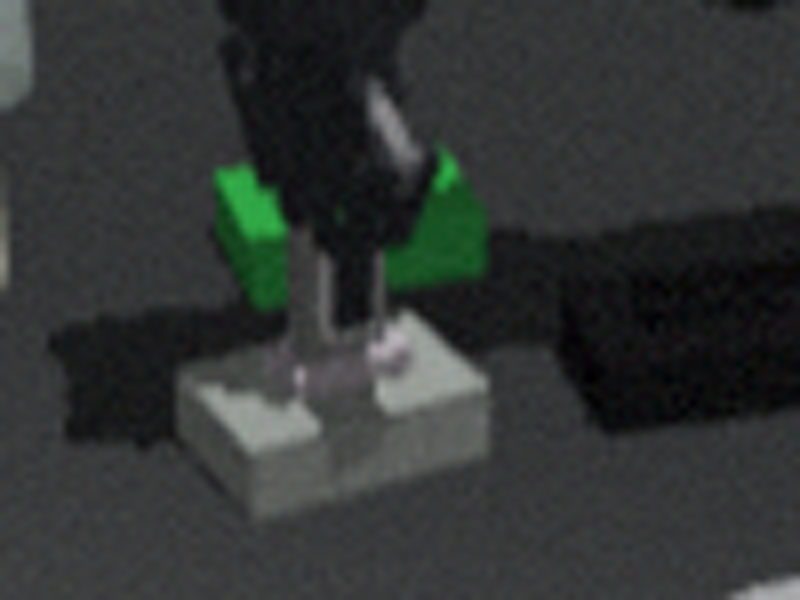

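Request:
apply_moves --deltas '[{"xyz": [0, 0, -0.0007], "turn": 0}, {"xyz": [0, 0, -0.0005], "turn": 0}, {"xyz": [0, 0, 0], "turn": 0}, {"xyz": [0, 0, 0], "turn": 0}]'

```text
clock: 19.07
tcp_pos: [0.5139, -0.1348, 0.225]
orientation: [0.06, 3.141, 0.0]
contact_force: [-1.4, 0.8, 3.4]
grip_width: 0.0137
```

Light contact: the bar is on the block. I'll release it partly open first, then fully.

Request:
apply_moves --deltas '[{"xyz": [0, 0, 0], "turn": 0}, {"xyz": [0, 0, 0], "turn": 0}, {"xyz": [0, 0, 0], "turn": 0}, {"xyz": [0, 0, 0], "turn": 0}, {"xyz": [0, 0, 0], "turn": 0}, {"xyz": [0, 0, 0], "turn": 0}, {"xyz": [0, 0, 0], "turn": 0}, {"xyz": [0, 0, 0], "turn": 0}]' --claw -1

```text
clock: 19.73
tcp_pos: [0.5138, -0.1347, 0.2246]
orientation: [-0.059, -3.141, -0.0]
contact_force: [-0.0, 0.2, -0.2]
grip_width: 0.0853
```

Request:
apply_moves --deltas '[{"xyz": [0, 0, 0.005], "turn": 0}, {"xyz": [0, 0, 0.015], "turn": 0}, {"xyz": [0, 0, 0.025], "turn": 0}, {"xyz": [0, 0, 0.03], "turn": 0}, {"xyz": [0, 0, 0.03], "turn": 0}, {"xyz": [0, 0, 0.03], "turn": 0}, {"xyz": [0, 0, 0.03], "turn": 0}, {"xyz": [0, 0, 0], "turn": 0}, {"xyz": [0, 0, 0], "turn": 0}]'

```text
clock: 20.48
tcp_pos: [0.5142, -0.135, 0.3916]
orientation: [0.059, 3.137, 0.0]
contact_force: [-1.2, 0.2, -0.4]
grip_width: 0.0852
```

Request:
apply_moves --deltas '[{"xyz": [0, 0.03, 0], "turn": 0}, {"xyz": [0, 0.03, 0], "turn": 0}, {"xyz": [0, 0.03, 0], "turn": 0}, {"xyz": [0, 0.03, 0], "turn": 0}, {"xyz": [0, 0.03, 0], "turn": 0}, {"xyz": [0, 0.03, 0], "turn": 0}, {"xyz": [0, 0.03, 0], "turn": 0}, {"xyz": [0, 0.03, 0], "turn": 0}, {"xyz": [0, 0, 0], "turn": 0}, {"xyz": [0, 0, 0], "turn": 0}]'

```text
clock: 21.32
tcp_pos: [0.5131, 0.1072, 0.3882]
orientation: [-0.053, -3.139, 0.001]
contact_force: [-0.5, -0.3, -0.7]
grip_width: 0.0854
```

```bash
python3 st.py;  python3 - <<'E'
from bench import *
from h import *
s=grab_frame("scene")[:,:,::-1]; t=grab_frame("top")[:,:,::-1]
cv2.imwrite("pics/s12.png",s)
b=cv2.resize(t[170:240,342:412],(400,400),interpolation=cv2.INTER_CUBIC)
a=cv2.resize(s[155:210,290:345],(400,400),interpolation=cv2.INTER_CUBIC)
cv2.imwrite("pics/c12.png",np.hstack([a,b]))
E
```

```text
21.32 tcp [0.5131 0.1072 0.3882] yaw -1.93 F [-0.5 -0.3 -0.7] M [-0.056  0.01   0.009] w 0.0854
tau [-0.225 -0.053 -0.152] q7 1.289
```

View pics/c12.png

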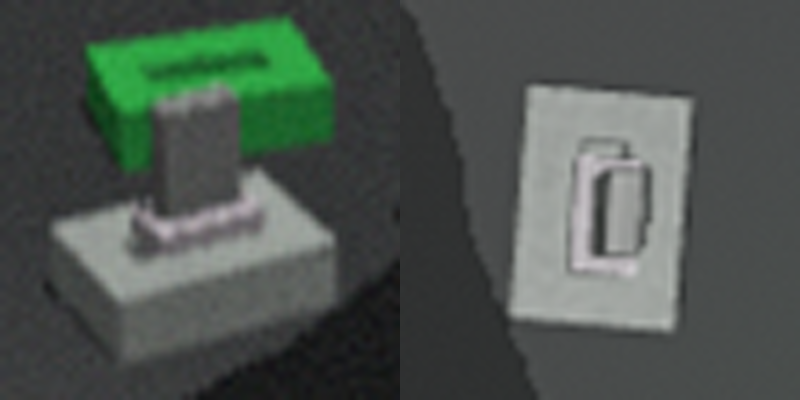

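View pics/s12.png

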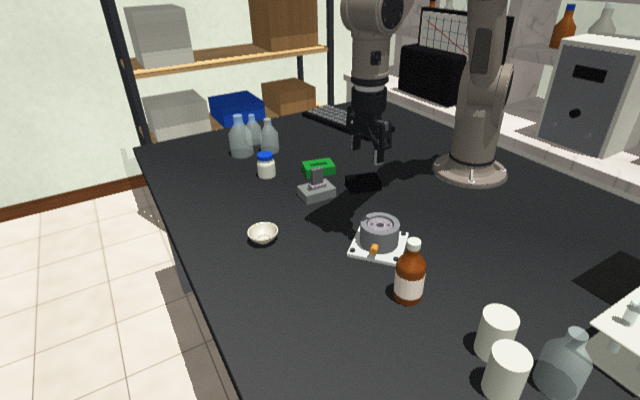

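The pictures show the spanner upright in the grey rest (scene px 317,190), with the bar flat on the block. The bottle, jar and dish are where they started, and the arm is clear of everything, so I'm handing in.

```bash
python3 -c "
from bench import r
print(r.hand_in())"
```

```text
the job is handed in; nothing more can be done
None
```

I tightened the ring about 15 degrees past snug, put the spanner back in its grey rest and handed the job in at about 21 s. The hand-in gives no verdict.

- **Engaging:** The nose and both pins went in at the first try. The bar bottomed where the grasp height predicted for full engagement. The push peaked at about 22 N downward, then I eased it to 5–7 N for turning.
- **Tightening:** Snug showed as a clear rise in wrist torque at a tool angle between −28° and −29.7°. I then turned to −43.2°, which is about 13.5–15° past snug (0.24–0.27 rad).
- **Ring check:** In the top picture the hole line went from +25.9° to −37.3°. The ring ended 5.9° behind the hand, close to the 5.7° or so I expected from pin play and elastic twist.
- **At the end:** The last pictures show the spanner upright, released, with its bar flat on the grey block. The bottle, jar and dish look unmoved by eye, and the arm was clear.

**Disagreements:** The two cameras differed by 2–5 mm on positions, which did not affect the fit. The reported wrist moment was noisy and had an offset, so I relied mainly on joint 7's torque to judge snug.

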